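# Close up the garnish caddy: find the rocking lid and seat it

## Task

One of the four pot lids on the garnish caddy is not home: it rocks when pressed near an edge. With the fingertips, press down lightly near the edge of the lids until you find the one that rocks, then push that lid straight down on its knob until it is fully seated and firm. Do not lift any lid, and leave the bottles, caps, cup and jigger as they stand.

Things in the scene. Friction and masses are not known exactly. Their poses are not given: they have to be found in the camera images.
- caddy: stainless garnish caddy fixed on the table, 448 mm (its y) by 150 mm (its x), walls 82 mm high; origin: centre of its underside, on the table. It holds a row of four grey plastic pots (130 by 90 mm) along its y, centred at y = -170, -72, +72 and +170 mm, x = 0, with a 49 mm open bay in the middle. The lidded pots' rims are some 101 to 112 mm above the table. Turned at most 0.3 rad
- lid_a: one of four identical white plastic lids, each on some pot (differs from start to start; any may be the loose one): plate 134 (x) by 94 (y) by 6 mm, 9 mm skirt, round knob 26 mm across, 18 mm tall on its middle. Origin: centre of the plate's underside; plate top 6 mm, knob's flat top 24 mm above it. z up, x away from the robot, y along the row
- lid_b: as lid_a. About any of the four: if loose, it lies on its gasket 4.5 mm above its seat, and 2 to 4 N on the plate 45 to 60 mm before or behind the middle (or 30 to 42 mm to the side) tips it till that edge meets the rim (0.07 to 0.11 rad); let go, it springs level. A light edge press does not seat it
- lid_c: as lid_a. The pots sit unevenly, so the lids stand up to 6 mm higher or lower than one another: height does not tell which is loose. All four lie level when untouched. A seated lid is firm wherever it is pressed
- lid_d: as lid_a. About any of the four: if loose, a straight push on the knob of 14 to 22 N (gasket friction some 11 N, more if fast) slides it 4.5 mm down on to the rim, where it stops hard and stays, firm and level
- bottle_1: brown glass beer bottle 61 mm across, 229 mm tall, standing behind the caddy (far side); origin: centre of its foot
- bottle_2: the other brown beer bottle, the same, also behind the caddy
- dice_cup: scuffed black plastic dice cup, 82 mm across the rim, 98 mm tall, standing beyond the caddy's left end; origin: centre of its foot
- jigger: steel hourglass measure 40 mm across, 78 mm tall, standing in the caddy's centre bay between the pots, its top lower than the lids; origin: centre of its foot
- cap_1: crimped steel bottle cap, 29 mm across, 6 mm high, lying on the table by the caddy; origin: centre of its underside
- cap_2: crimped steel bottle cap, 29 mm across, 6 mm high, lying on the table by the caddy; origin: centre of its underside
- cap_3: crimped steel bottle cap, 29 mm across, 6 mm high, lying on the table by the caddy; origin: centre of its underside
- cap_4: crimped steel bottle cap, 29 mm across, 6 mm high, lying on the table by the caddy; origin: centre of its underside

How it is judged:
On the way:
1. the loose lid has been found: pressed off its middle, it rocks (a lid tips by more than 0.03 rad) (angle between any of lid_a, lid_b, lid_c, lid_d's own z axis and vertical above 0.03 rad), for 0.1 s.
At the end, for the whole second after the job is handed in: the lid that rocked is seated: it has gone down by at least 3.5 of its 4.5 mm (at most 6.5; its origin is then below 108 mm) and is level within 0.015 rad; the other three lids are still seated (moved less than 1.5 mm, level within 0.015 rad) (((distance of lid_a from where it was at the start of the episode between 0.0035 and 0.0065 m and height (world z) of lid_a below 0.108 m and distance of each of lid_b, lid_c, lid_d from where it was at the start of the episode below 0.0015 m) or (distance of lid_b from where it was at the start of the episode between 0.0035 and 0.0065 m and height (world z) of lid_b below 0.108 m and distance of each of lid_a, lid_c, lid_d from where it was at the start of the episode below 0.0015 m) or (distance of lid_c from where it was at the start of the episode between 0.0035 and 0.0065 m and height (world z) of lid_c below 0.108 m and distance of each of lid_a, lid_b, lid_d from where it was at the start of the episode below 0.0015 m) or (distance of lid_d from where it was at the start of the episode between 0.0035 and 0.0065 m and height (world z) of lid_d below 0.108 m and distance of each of lid_a, lid_b, lid_c from where it was at the start of the episode below 0.0015 m)) and angle between each of lid_a, lid_b, lid_c, lid_d's own z axis and vertical below 0.015 rad); the robot touches nothing.
It fails at once if a lid is lifted (its origin rises above 115 mm, or it moves by more than 9 mm) (height (world z) of any of lid_a, lid_b, lid_c, lid_d above 0.115 m or distance of any of lid_a, lid_b, lid_c, lid_d from where it was at the start of the episode above 0.009 m).
It fails at once if a bottle, the dice cup, the jigger or a bottle cap is moved by more than 20 mm or tipped by more than 0.3 rad (distance of any of bottle_1, bottle_2, dice_cup, jigger, cap_1, cap_2, cap_3, cap_4 from where it was at the start of the episode above 0.02 m or angle between any of bottle_1, bottle_2, dice_cup, jigger, cap_1, cap_2, cap_3, cap_4's own z axis and vertical above 0.3 rad).
It also fails if it takes over 51 s, if anything falls off the work surface, if the arm or the gripper's body presses on something with over 40 N, if the wrist force passes 120 N, or if a joint passes its speed limit or range.

## Robot

A 7-joint arm with a two-finger parallel gripper is mounted at the origin on the work surface. World frame = base frame: x ahead of the robot, y to its left, z up, the work surface at z = 0. Lengths are in m, angles in rad, forces in N, time in s.
With the tool pointing down it reaches from about 0.4 to 0.85 m from the base axis. Payload 4.5 kg.
Tool frame: the origin (TCP) lies on the centre line of the jaws, within the pads' length; the fingertips stand 11 mm ahead of it and the grasp point (between the pads) lies 8 mm behind it; z points along the fingers, y is the direction in which the jaws open and shut (so a half turn about z gives the same grasp; the last joint's range is limited). The gripper opens to 88 mm and grips with 3 to 60 N. Pads are 18 mm wide; open, the fingers measure 123 mm over their backs; the gripper's body (75 mm by 187 mm) begins 45 mm behind the grasp point.
Start: joints at [1.183, 0.689, -0.195, 1.565, 0.157, 0.902, -0.215], TCP at [0.256, -0.57, 0.219] pointing down, gripper open.
Joint ranges: [-3.01, 3.01], [-0.46, 2.08], [-1.47, 1.51], [0.13, 2.56], [-1, 4.14], [0.04, 2.09], [-2.66, 2.66]. Speed limits (rad/s): [2.57, 2.57, 3.14, 3.14, 3.14, 3.14, 3.14].

## Interface

Orientations are given as a unit quaternion [x, y, z, w].
In Python, from plant import r, snapshot gives the robot as it stands.
- The arm moves only by the tool drive_tool, never from a script. Its argument "commands" is a list of rows, each an object of numbers: "wx", "wy", "wz": the turn, a rotation vector about the tool's x, y, z in rad; "dx", "dy", "dz": the shift along the tool's x, y, z in m; "claw": the opening, from 0 (shut) to 1 (fully open). A call has 1 to 12 rows; each row shifts and turns the commanded pose from where the row before left it, along the tool's axes as they then stand; what a row does not reach is not made up. A row lasts 1/10 s, in which the tool goes at most 50 mm and 8.59 degrees, less where a joint would pass 70% of its speed; a pose out of reach is approached as far as the arm can. A call is refused whole if a number of a shift passes 0.05 or a number of a turn 0.15, either way. A call with a gripper value outside its range is refused whole. The fingers move at their own pace and stop on an object; "grip_force" is the grip in N (left out, the last holds). Time passes only in rows, so rows that do not move let the fingers close. It gives the time, the measured TCP pose, the force and the opening at its end, in the units of the state.
- r.get_state(): the state, without advancing time (a new reading comes with each control period).
- snapshot(name): name is "side" or "top"; returns a dict with "color" (384x512x3 uint8, red, green, blue), "fx", "fy", "cx", "cy" (pixels), "dist" ([k1, k2, p1, p2, k3] as OpenCV has them; the pictures are not rectified), "world_to_cam" (4x4, takes a point from world to camera coordinates). Camera axes: x right, y up, looking along -z (the intrinsics and any distortion apply to the point x, -y, -z); pixel columns grow to the right and rows downward; lengths in m; the calibration is good to about 2 mm. A picture is of the moment at which its call begins. There is no depth.
- r.finish_job(): hands the job in, once; it reports no verdict.
The state is a dict: "clock": time; "q": joint angles; "qd": joint speeds; "joint_torque": joint torques, N m; "tool_pos": TCP position; "eef_rot": TCP orientation; "contact_force": force on the tool from outside, world axes, zero at the start; "moment": the same for the moment, N m; "opening": opening from 0.0 (shut) to 1.0 (fully open).
Only numpy, scipy, OpenCV 4.12 (cv2) and the standard library are available. Lean on these libraries where they do the work, as an engineer would, in place of code of your own. Each camera call takes 0.05 s, during which the arm holds its last target. There are 200 camera calls.

## Working session

There is one attempt and no reset: what is moved stays moved. The work goes in short steps, Python scripts to look and compute and a tool call to move; the robot and the scene stay as the last step left them, time stands still between calls to the robot, and variables do not carry over. Pictures are saved under pics/ and viewed, on a budget of 10 in all, crops included, one or two more only if the job needs it, and the job is handed in when it is done.

Besides the shell and the picture viewer there is one more tool, called after ">>>" by a JSON object that holds its "api" and its "payload", one argument or row to a line. drive_tool: Moves the arm, as the interface text tells. Its arguments: {"type":"object","properties":{"commands":{"type":"array","items":{"type":"object","properties":{"wx":{"type":"number"},"wy":{"type":"number"},"wz":{"type":"number"},"dx":{"type":"number"},"dy":{"type":"number"},"dz":{"type":"number"},"claw":{"type":"number"}}}},"grip_force":{"type":"number"}},"required":["commands"]}

```bash
mkdir -p pics; ls
python3 - <<'E'
from plant import r, snapshot
import cv2,pickle
s=r.get_state(); print({k:s[k] for k in('clock','tool_pos','eef_rot','contact_force','opening')})
d={n:snapshot(n) for n in('side','top')}
pickle.dump(d,open('s0.pkl','wb'))
for n in d:
    cv2.imwrite(f'pics/{n}0.png',d[n]['color'][:,:,::-1]); print(n,d[n]['fx'],d[n]['dist'],d[n]['world_to_cam'])
E
```

```text
pics
{'clock': 0.0, 'tool_pos': array([ 0.25558362, -0.56963484,  0.21850444]), 'eef_rot': array([ 9.77829173e-01,  2.09402200e-01, -2.41120942e-04, -8.76452170e-04]), 'contact_force': array([-0.07505399, -0.40999196,  0.57389632]), 'opening': 0.9996491851187341}
side 377.8297958156432 [-0.12035382  0.          0.          0.          0.        ] [[ 0.91614002 -0.40057006  0.01520202 -0.49183764]
 [ 0.2015018   0.49297413  0.84638853 -0.26535345]
 [-0.3465321  -0.77234716  0.53234891 -0.52967566]
 [ 0.          0.          0.          1.        ]]
top 404.4890981533784 [-0.08653922  0.          0.          0.          0.        ] [[ 1.45361638e-02 -9.99894154e-01  6.17428681e-04  9.44344246e-02]
 [ 9.87404083e-01  1.44518776e-02  1.57557358e-01 -5.83239580e-01]
 [-1.57549604e-01 -1.68062797e-03  9.87509644e-01 -9.40199425e-01]
 [ 0.00000000e+00  0.00000000e+00  0.00000000e+00  1.00000000e+00]]
```

View pics/top0.png

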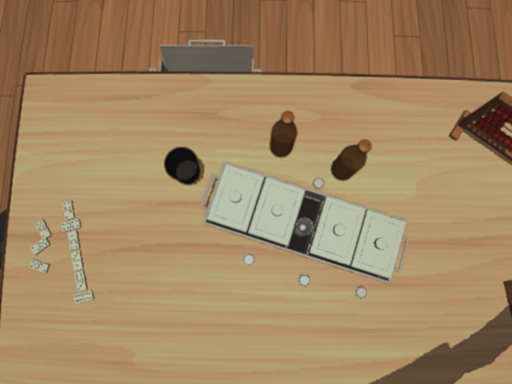

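View pics/side0.png

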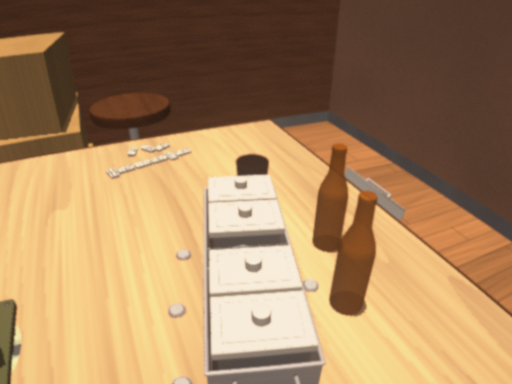

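The top view shows the lid row from (236,197) to (381,243), bottles behind it and caps around it. The side view shows the knobs at about (241,183), (245,211), (254,262) and (261,315). Next I measure the plates and knobs.

```bash
cat > h.py <<'E'
import numpy as np,cv2,pickle
def ray(s,uv):
    K=np.array([[s['fx'],0,s['cx']],[0,s['fy'],s['cy']],[0,0,1]])
    n=cv2.undistortPoints(np.array(uv,float).reshape(-1,1,2),K,np.array(s['dist'])).reshape(-1,2)
    W=np.array(s['world_to_cam']);R=W[:3,:3]
    d=np.c_[n[:,0],-n[:,1],-np.ones(len(n))]@R
    return -R.T@W[:3,3],d/np.linalg.norm(d,axis=1)[:,None]
def plane(s,uv,z):
    c,d=ray(s,uv);return c+d*((z-c[2])/d[:,2])[:,None]
def tri(a,ua,b,ub):
    ca,da=ray(a,ua);cb,db=ray(b,ub);out=[]
    for x,y in zip(da,db):
        t=np.linalg.lstsq(np.c_[x,-y],cb-ca,rcond=None)[0]
        p,q=ca+t[0]*x,cb+t[1]*y; out.append(np.r_[(p+q)/2,np.linalg.norm(p-q)])
    return np.array(out)
E
python3 - <<'E'
from h import *
d=pickle.load(open('s0.pkl','rb'));t=d['top'];s=d['side']
hsv=cv2.cvtColor(t['color'],cv2.COLOR_RGB2HSV)
m=((hsv[...,1]<45)&(hsv[...,2]>150)).astype(np.uint8)
n,l,st,c=cv2.connectedComponentsWithStats(m)
for i in range(1,n):
    if st[i,4]>40 and 190<c[i,0]<420 and 150<c[i,1]<310:
        rc=cv2.minAreaRect(np.argwhere(l==i)[:,::-1].astype(np.float32))
        P=plane(t,[rc[0]],.115 if st[i,4]>500 else .004)[0]; print(st[i],c[i].round(1),np.round(rc[0],1),np.round(rc[1],1),round(rc[2],1),P.round(4))
a=cv2.resize(t['color'][150:290,195:415],None,fx=3.6,fy=3.6,interpolation=cv2.INTER_CUBIC)[:, :, ::-1]
cv2.imwrite('pics/ta.png',a)
b=cv2.resize(s['color'][165:365,195:335],None,fx=3,fy=3,interpolation=cv2.INTER_CUBIC)[:, :, ::-1]
cv2.imwrite('pics/sa.png',b)
E
```

```text
[  204   162   205   118 10011] [306.1 219.8] [308.6 222.9] [202.3  65.3] 17.7 [ 0.5069 -0.0186  0.115 ]
[201 175  12  32  41] [206.3 190.1] [206.2 190.4] [ 1.3 32.9] 19.4 [0.5959 0.2273 0.004 ]
[314 178  10  10  65] [318.3 182.6] [318.3 182.8] [8.5 7.8] 45.0 [ 0.62   -0.0588  0.004 ]
[292 251  57  19  82] [320.2 260.3] [319.9 260.3] [58.8  1.4] 17.9 [ 0.4237 -0.0613  0.004 ]
[244 255  10  10  80] [248.4 259.5] [248.5 259.5] [9. 9.] 90.0 [0.4234 0.1166 0.004 ]
[350 270  40  13  46] [368.2 275.7] [369.4 276.2] [40.8  1.1] 17.8 [ 0.3854 -0.1852  0.004 ]
[300 276  10   9  70] [304.2 279.9] [304. 280.] [8.5 8.5] 45.0 [ 0.3749 -0.0215  0.004 ]
[357 288   9   9  66] [361.2 292.2] [361. 292.] [8. 8.] 90.0 [ 0.3465 -0.1633  0.004 ]
```

View pics/ta.png

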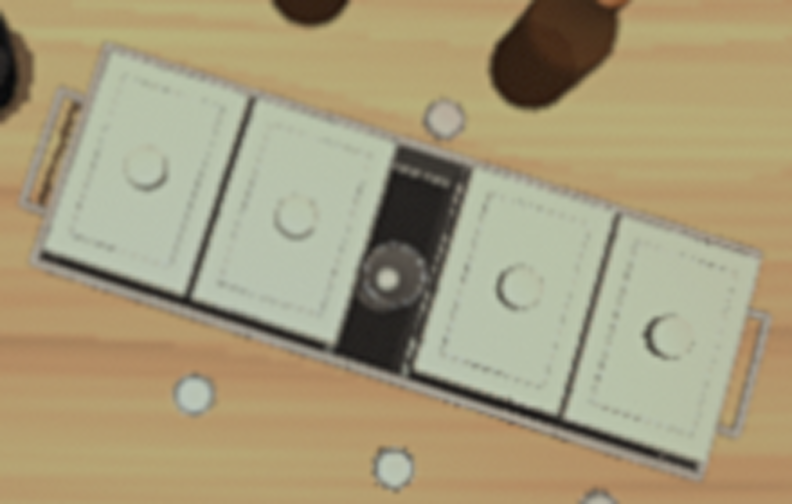

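View pics/sa.png

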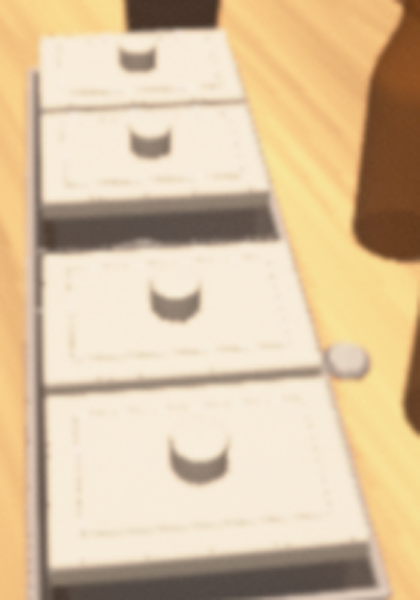

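Both crops show the four lids with their knobs, and the jigger in the bay. Top-crop disc centres are (149,165), (299,213), (522,286) and (672,336). Side-crop centres are (139,47), (151,126), (176,287) and (199,440).

Run:
```python
from h import *
d=pickle.load(open('s0.pkl','rb'));t=d['top'];s=d['side']
ut=(np.array([(149,165),(299,213),(522,286),(672,336)])+.5)/3.6-.5+[195,150]
us=(np.array([(139,47),(151,126),(176,287),(199,440)])+.5)/3-.5+[195,165]
T=tri(t,ut,s,us);print(T.round(4))
print(np.linalg.norm(np.diff(T[:,:2],axis=0),axis=1), 'want .098 .144 .098')
P=plane(t,ut,.130);dv=P[0]-P[3];print(P.round(4));yaw=np.arctan2(-dv[0],dv[1]);print('yaw',yaw)
from scipy.spatial.transform import Rotation as R
from plant import r
st=r.get_state();print(R.from_quat(st['eef_rot']).as_matrix().round(4),st['q'])
```

```text
[[ 5.649e-01  1.447e-01  1.295e-01  8.000e-04]
 [ 5.360e-01  5.180e-02  1.304e-01  3.000e-04]
 [ 4.930e-01 -8.560e-02  1.297e-01  7.000e-04]
 [ 4.635e-01 -1.785e-01  1.286e-01  1.100e-03]]
[0.09732992 0.14395751 0.09747386] want .098 .144 .098
[[ 0.5644  0.1448  0.13  ]
 [ 0.5359  0.0518  0.13  ]
 [ 0.4927 -0.0854  0.13  ]
 [ 0.4629 -0.1779  0.13  ]]
yaw -0.30468645674213596
[[ 9.123e-01  4.095e-01 -8.000e-04]
 [ 4.095e-01 -9.123e-01  1.500e-03]
 [-1.000e-04 -1.700e-03 -1.000e+00]] [ 1.18282043  0.68992474 -0.19455503  1.56623739  0.15731199  0.90249872
 -0.21511686]
```

>>> {"api": "drive_tool", "payload": {
  "commands": [
    {"wz":0.144,"claw":0},
    {"wz":0.144},
    {"wz":0.144},
    {"wz":0.144},
    {"wz":0.144},
    {"dz":0}
  ],
  "grip_force": 20
}}

```text
validation failed for argument at $.co...
```

>>> {"api": "drive_tool", "payload": {
  "commands": [
    {"wx":0.0,"wy":0.0,"wz":0.144,"dx":0.0,"dy":0.0,"dz":0.0,"claw":0.0},
    {"wx":0.0,"wy":0.0,"wz":0.144,"dx":0.0,"dy":0.0,"dz":0.0,"claw":0.0},
    {"wx":0.0,"wy":0.0,"wz":0.144,"dx":0.0,"dy":0.0,"dz":0.0,"claw":0.0},
    {"wx":0.0,"wy":0.0,"wz":0.144,"dx":0.0,"dy":0.0,"dz":0.0,"claw":0.0},
    {"wx":0.0,"wy":0.0,"wz":0.144,"dx":0.0,"dy":0.0,"dz":0.0,"claw":0.0},
    {"wx":0.0,"wy":0.0,"wz":0.0,"dx":0.0,"dy":0.0,"dz":0.0,"claw":0.0}
  ],
  "grip_force": 20
}}

```text
clock: 0.7
tool_pos: [0.2559, -0.5699, 0.2189]
eef_rot: [0.989, -0.149, -0.001, -0.0]
contact_force: [-0.5, 0.0, -0.7]
opening: 0.478
```

>>> {"api": "drive_tool", "payload": {
  "commands": [
    {"wx":0,"wy":0,"wz":0,"dx":0.003,"dy":-0.0436,"dz":0,"claw":0},
    {"wx":0,"wy":0,"wz":0,"dx":0.003,"dy":-0.0436,"dz":0,"claw":0},
    {"wx":0,"wy":0,"wz":0,"dx":0.003,"dy":-0.0436,"dz":0,"claw":0},
    {"wx":0,"wy":0,"wz":0,"dx":0.003,"dy":-0.0436,"dz":0,"claw":0},
    {"wx":0,"wy":0,"wz":0,"dx":0.003,"dy":-0.0436,"dz":0,"claw":0},
    {"wx":0,"wy":0,"wz":0,"dx":0.003,"dy":-0.0436,"dz":0,"claw":0},
    {"wx":0,"wy":0,"wz":0,"dx":0.003,"dy":-0.0436,"dz":0,"claw":0},
    {"wx":0,"wy":0,"wz":0,"dx":0.003,"dy":-0.0436,"dz":0,"claw":0},
    {"wx":0,"wy":0,"wz":0,"dx":0.003,"dy":-0.0436,"dz":0,"claw":0},
    {"wx":0,"wy":0,"wz":0,"dx":0.003,"dy":-0.0436,"dz":0,"claw":0},
    {"wx":0,"wy":0,"wz":0,"dx":0,"dy":0,"dz":0,"claw":0}
  ]
}}

```text
clock: 1.8
tool_pos: [0.4153, -0.1556, 0.2192]
eef_rot: [0.99, -0.141, 0.0, -0.002]
contact_force: [0.5, 1.0, 0.0]
opening: 0.006
```

>>> {"api": "drive_tool", "payload": {
  "commands": [
    {"wx":0,"wy":0,"wz":0,"dx":0,"dy":0.003,"dz":0.03,"claw":0},
    {"wx":0,"wy":0,"wz":0,"dx":0,"dy":0.003,"dz":0.03,"claw":0},
    {"wx":0,"wy":0,"wz":0.01,"dx":0,"dy":0,"dz":0.025,"claw":0},
    {"wx":0,"wy":0,"wz":0,"dx":0,"dy":0,"dz":0,"claw":0},
    {"wx":0,"wy":0,"wz":0,"dx":0,"dy":0,"dz":0,"claw":0}
  ]
}}

```text
clock: 2.3
tool_pos: [0.4107, -0.1684, 0.1345]
eef_rot: [0.988, -0.153, -0.0, -0.0]
contact_force: [0.1, 0.6, -0.1]
opening: 0.0
```

>>> {"api": "drive_tool", "payload": {
  "commands": [
    {"wx":0,"wy":0,"wz":0,"dx":0,"dy":-0.006,"dz":0.005,"claw":0},
    {"wx":0,"wy":0,"wz":0,"dx":0,"dy":0,"dz":0.005,"claw":0},
    {"wx":0,"wy":0,"wz":0,"dx":0,"dy":0,"dz":0.001,"claw":0},
    {"wx":0,"wy":0,"wz":0,"dx":0,"dy":0,"dz":0.001,"claw":0},
    {"wx":0,"wy":0,"wz":0,"dx":0,"dy":0,"dz":0,"claw":0}
  ]
}}

```text
clock: 2.8
tool_pos: [0.4128, -0.1624, 0.1224]
eef_rot: [0.988, -0.153, 0.0, 0.0]
contact_force: [0.1, -0.3, 0.1]
opening: 0.003
```

>>> {"api": "drive_tool", "payload": {
  "commands": [
    {"wx":0,"wy":0,"wz":0,"dx":0,"dy":0,"dz":0.001,"claw":0},
    {"wx":0,"wy":0,"wz":0,"dx":0,"dy":0,"dz":0.0005,"claw":0},
    {"wx":0,"wy":0,"wz":0,"dx":0,"dy":0,"dz":0,"claw":0}
  ]
}}

```text
clock: 3.1
tool_pos: [0.4127, -0.1624, 0.1208]
eef_rot: [0.988, -0.154, 0.0, 0.0]
contact_force: [-0.4, 0.1, -0.0]
opening: 0.008
```

>>> {"api": "drive_tool", "payload": {
  "commands": [
    {"wx":0,"wy":0,"wz":0,"dx":0,"dy":0,"dz":0.0005,"claw":0},
    {"wx":0,"wy":0,"wz":0,"dx":0,"dy":0,"dz":0.0005,"claw":0},
    {"wx":0,"wy":0,"wz":0,"dx":0,"dy":0,"dz":0,"claw":0}
  ]
}}

```text
clock: 3.4
tool_pos: [0.4127, -0.1623, 0.1198]
eef_rot: [0.988, -0.153, -0.0, 0.0]
contact_force: [0.3, 0.1, -0.1]
opening: 0.003
```

>>> {"api": "drive_tool", "payload": {
  "commands": [
    {"wx":0,"wy":0,"wz":0,"dx":0,"dy":0,"dz":0.0005,"claw":0},
    {"wx":0,"wy":0,"wz":0,"dx":0,"dy":0,"dz":0.0005,"claw":0},
    {"wx":0,"wy":0,"wz":0,"dx":0,"dy":0,"dz":0,"claw":0}
  ]
}}

```text
clock: 3.7
tool_pos: [0.4127, -0.1623, 0.1187]
eef_rot: [0.988, -0.153, -0.0, 0.0]
contact_force: [-0.6, -0.4, 0.2]
opening: 0.007
```

>>> {"api": "drive_tool", "payload": {
  "commands": [
    {"wx":0,"wy":0,"wz":0,"dx":0,"dy":0,"dz":0.0005,"claw":0},
    {"wx":0,"wy":0,"wz":0,"dx":0,"dy":0,"dz":0.0005,"claw":0},
    {"wx":0,"wy":0,"wz":0,"dx":0,"dy":0,"dz":0,"claw":0}
  ]
}}

```text
clock: 4.0
tool_pos: [0.4127, -0.1623, 0.1178]
eef_rot: [0.988, -0.153, -0.0, 0.0]
contact_force: [-0.5, 0.2, -1.3]
opening: 0.007
```

>>> {"api": "drive_tool", "payload": {
  "commands": [
    {"wx":0,"wy":0,"wz":0,"dx":0,"dy":0,"dz":0.0005,"claw":0},
    {"wx":0,"wy":0,"wz":0,"dx":0,"dy":0,"dz":0.0005,"claw":0},
    {"wx":0,"wy":0,"wz":0,"dx":0,"dy":0,"dz":0,"claw":0}
  ]
}}

```text
clock: 4.3
tool_pos: [0.4127, -0.1623, 0.1168]
eef_rot: [0.988, -0.154, -0.0, 0.0]
contact_force: [-0.0, 0.2, 0.5]
opening: 0.008
```

Run:
```python
from plant import r, snapshot
import cv2,pickle
s=r.get_state(); print(s['clock'],s['tool_pos'],s['contact_force'],s['moment'])
a=snapshot('side');pickle.dump(a,open('s1.pkl','wb'))
cv2.imwrite('pics/s1.png',cv2.resize(a['color'][200:384,180:340],None,fx=3.5,fy=3.2,interpolation=cv2.INTER_CUBIC)[:,:,::-1])
```

```text
4.3 [ 0.41270663 -0.16229631  0.11677561] [-0.01320572  0.21496025  0.48833932] [ 0.03930017 -0.04019274  0.00047015]
```

View pics/s1.png

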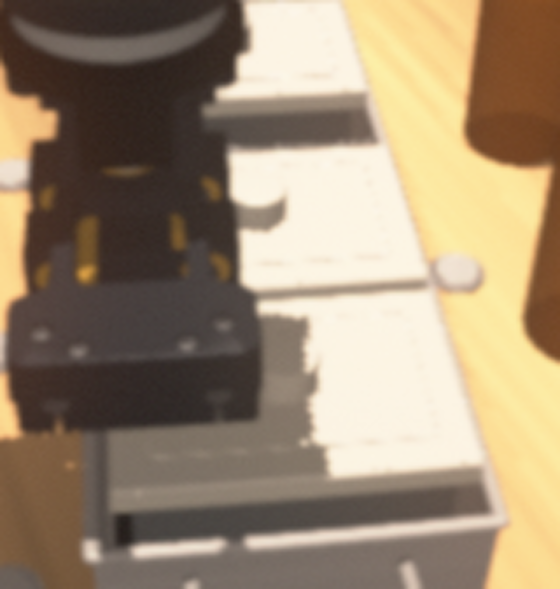

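The gripper's body hides the fingertips in this view, so I'll keep going by force and height.

>>> {"api": "drive_tool", "payload": {
  "commands": [
    {"wx":0,"wy":0,"wz":0,"dx":0,"dy":0,"dz":0.0005,"claw":0},
    {"wx":0,"wy":0,"wz":0,"dx":0,"dy":0,"dz":0.0005,"claw":0},
    {"wx":0,"wy":0,"wz":0,"dx":0,"dy":0,"dz":0,"claw":0}
  ]
}}

```text
clock: 4.65
tool_pos: [0.4127, -0.1623, 0.1158]
eef_rot: [0.988, -0.153, -0.0, 0.0]
contact_force: [-0.2, 0.5, 0.2]
opening: 0.004
```

Run:
```python
from plant import r, snapshot
from h import *
s0=pickle.load(open('s0.pkl','rb'))['side']['color']
a=snapshot('side')['color'];pickle.dump(a,open('s2.pkl','wb'))
g=lambda x:cv2.cvtColor(x,cv2.COLOR_RGB2GRAY).astype(np.float32)
A,B=g(s0),g(a)
for nm,(r0,r1,c0,c1) in dict(lid4right=(285,360,285,325),lid4frontR=(335,362,295,325),lid3right=(245,296,275,302)).items():
    print(nm,cv2.phaseCorrelate(A[r0:r1,c0:c1].copy(),B[r0:r1,c0:c1].copy(),cv2.createHanningWindow((c1-c0,r1-r0),cv2.CV_32F)))
cv2.imwrite('pics/cmp.png',np.hstack([cv2.resize(x[270:375,200:330],None,fx=3,fy=4,interpolation=cv2.INTER_CUBIC) for x in (s0,a)])[:,:,::-1])
```

```text
lid4right ((-0.10270703698957817, 0.5442573562228432), 0.9305076198577881)
lid4frontR ((-0.0881736604810186, 0.7156874133019215), 0.9124609276100442)
lid3right ((0.37327237860980667, 0.1082988109013705), 0.9337720076243082)
```

View pics/cmp.png

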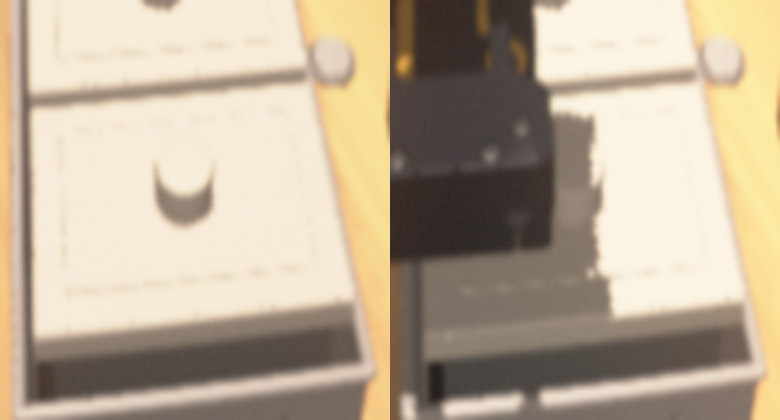

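The lid corners, (33,340) and (352,305) in the crop, haven't visibly moved, so I go on.

>>> {"api": "drive_tool", "payload": {
  "commands": [
    {"wx":0,"wy":0,"wz":0,"dx":0,"dy":0,"dz":0.0005,"claw":0},
    {"wx":0,"wy":0,"wz":0,"dx":0,"dy":0,"dz":0.0005,"claw":0},
    {"wx":0,"wy":0,"wz":0,"dx":0,"dy":0,"dz":0,"claw":0}
  ]
}}

```text
clock: 5.0
tool_pos: [0.4127, -0.1623, 0.1148]
eef_rot: [0.988, -0.153, -0.0, 0.0]
contact_force: [0.6, 0.5, -0.2]
opening: 0.005
```

>>> {"api": "drive_tool", "payload": {
  "commands": [
    {"wx":0,"wy":0,"wz":0,"dx":0,"dy":0,"dz":0.0005,"claw":0},
    {"wx":0,"wy":0,"wz":0,"dx":0,"dy":0,"dz":0.0005,"claw":0},
    {"wx":0,"wy":0,"wz":0,"dx":0,"dy":0,"dz":0,"claw":0}
  ]
}}

```text
clock: 5.3
tool_pos: [0.4127, -0.1623, 0.1137]
eef_rot: [0.988, -0.153, -0.0, 0.0]
contact_force: [-1.1, 0.6, 0.0]
opening: 0.005
```

Run:
```python
from plant import r, snapshot
from h import *
a=snapshot('top');pickle.dump(a,open('t1.pkl','wb'))
b=cv2.resize(a['color'][190:330,300:440],None,fx=4,fy=4,interpolation=cv2.INTER_CUBIC)[:,:,::-1]
s=r.get_state();tip=s['tool_pos']-[0,0,.011];print(tip)
cv2.imwrite('pics/t1.png',b)
```

```text
[ 0.41270404 -0.16230999  0.10279318]
```

View pics/t1.png

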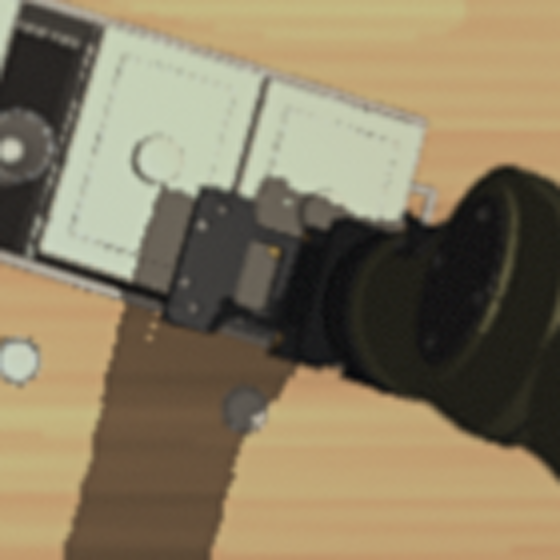

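Run:
```python
from plant import r, snapshot
from h import *
s0=pickle.load(open('s0.pkl','rb'));a=snapshot('side');pickle.dump(a,open('s3.pkl','wb'))
g=lambda x:cv2.cvtColor(x,cv2.COLOR_RGB2GRAY).astype(np.float32)
A,B=g(s0['side']['color']),g(a['color'])
A2,B2=g(s0['top']['color']),g(pickle.load(open('t1.pkl','rb'))['color'])
for c in (292,300,308):
    print('side col',c); 
    for I in(A,B): print(I[288:300,c].astype(int),I[335:362,c].astype(int))
print('top right edge rows')
for rr in (215,221,227):
    for I in (A2,B2): print(I[rr,392:412].astype(int))
# triangulated lid4 front-right & far-right plate corners from s0 : lid4 right edge in top
K=lambda s,P:None
def proj(s,P):
    W=np.array(s['world_to_cam']);p=np.c_[P,np.ones(len(P))]@W.T
    p=p[:,:3]*[1,-1,-1];Km=np.array([[s['fx'],0,s['cx']],[0,s['fy'],s['cy']],[0,0,1]])
    return cv2.projectPoints(p,np.zeros(3),np.zeros(3),Km,np.array(s['dist']))[0].reshape(-1,2)
st=r.get_state();tip=st['tool_pos']-[0,0,.011];ex=np.array([.954,-.3,0]);ey=np.array([.3,.954,0])
c=np.array([.463,-.178,0])
for z in (.104,.108,.112):
    P=[c+sx*.067*ex+sy*.047*ey+[0,0,z] for sx,sy in((-1,-1),(1,-1),(1,1),(-1,1))]
    print(z,'side',proj(s0['side'],P).round(1).tolist(),'top',proj(s0['top'],P).round(1).tolist())
print('tip side',proj(a,[tip]),'top',proj(s0['top'],[tip]))
cv2.imwrite('pics/s3.png',a['color'][:,:,::-1])
print(st['contact_force'],st['moment'],st['joint_torque'])
```

```text
side col 292
[159 142 161 207 231 237 237 237 234 230 232 235] [236 234 234 235 236 236 237 237 236 236 233 223 194 157 135 129 127 117
 101  85  79  77  78  77  78  77  78]
[172 153 176 220 240 244 245 244 243 240 242 243] [244 242 242 243 244 244 244 244 244 243 242 232 207 168 144 138 136 125
 108  90  84  82  82  82  83  81  81]
side col 300
[150 150 182 218 232 236 237 237 237 237 237 237] [235 231 231 234 236 237 236 237 236 235 228 206 168 137 130 127 122 107
  89  79  79  78  77  77  76  77  87]
[163 164 195 230 242 243 245 245 244 244 245 245] [244 241 240 242 243 244 244 244 244 243 238 221 180 147 138 137 129 116
  96  86  86  84  85  83  83  84  94]
side col 308
[192 173 166 180 203 214 217 215 211 211 212 213] [236 237 236 236 236 236 236 236 235 231 214 174 141 130 129 123 109  91
  83  80  80  79  79  78  80  87 116]
[208 187 179 194 215 225 226 224 223 222 223 224] [244 244 244 244 244 244 244 244 243 240 225 187 152 140 137 134 118  99
  88  87  85  86  86  86  87  94 126]
top right edge rows
[152 149 149 147 155 157 158 158 161 160 160 159 160 159 159 160 159 159
 1
[... 421 characters left out ...]
]
0.104 side [[209.7, 357.8], [316.7, 348.7], [301.7, 293.9], [208.9, 300.4]] top [[389.5, 278.2], [405.0, 221.8], [366.2, 209.2], [349.9, 265.4]]
0.108 side [[209.5, 355.9], [317.1, 346.8], [301.9, 291.9], [208.7, 298.5]] top [[390.1, 278.3], [405.6, 221.7], [366.7, 208.9], [350.3, 265.4]]
0.112 side [[209.3, 354.0], [317.5, 344.8], [302.1, 290.0], [208.6, 296.5]] top [[390.6, 278.4], [406.2, 221.5], [367.2, 208.7], [350.7, 265.4]]
tip side [[220.13507294 327.0426681 ]] top [[371.40507646 265.71720562]]
[ 0.60064349  0.08070882 -0.51169524] [ 0.02007363  0.02182967 -0.01687318] [ 5.98452934e-04 -4.16169119e+01  1.52205259e+00 -5.45554027e+00
 -1.53987807e-03 -7.63709354e-02  3.06431821e-05]
```

View pics/s3.png

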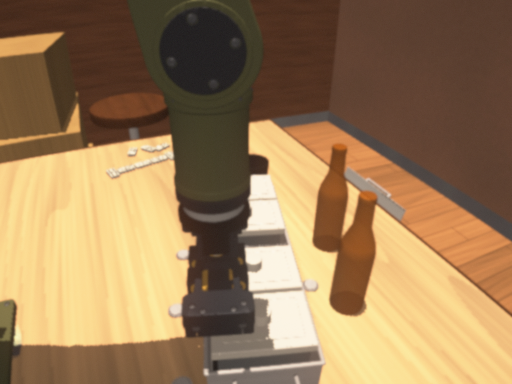

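```bash
cat >> h.py <<'E'
def proj(s,P):
    W=np.array(s['world_to_cam']);p=np.c_[P,np.ones(len(P))]@W.T
    p=p[:,:3]*[1,-1,-1];Km=np.array([[s['fx'],0,s['cx']],[0,s['fy'],s['cy']],[0,0,1]])
    return cv2.projectPoints(p,np.zeros(3),np.zeros(3),Km,np.array(s['dist']))[0].reshape(-1,2)
E
python3 - <<'E'
from plant import r
from h import *
s=pickle.load(open('s3.pkl','rb'));t=pickle.load(open('t1.pkl','rb'))
st=r.get_state();tip=st['tool_pos']-[0,0,.011];ex=np.array([.954,-.3,0]);ey=np.array([.3,.954,0])
for dz in(.064,.1):
  P=[tip+sx*.0375*ex+sy*.0935*ey+[0,0,dz] for sx,sy in((-1,-1),(1,-1),(1,1),(-1,1))]
  print(dz,'side',proj(s,P).round().tolist(),'top',proj(t,P).round().tolist())
E
```

```text
0.064 side [[184.0, 363.0], [257.0, 357.0], [243.0, 243.0], [190.0, 246.0]] top [[417.0, 297.0], [426.0, 263.0], [343.0, 235.0], [333.0, 270.0]]
0.1 side [[180.0, 341.0], [257.0, 336.0], [242.0, 223.0], [188.0, 226.0]] top [[424.0, 299.0], [434.0, 263.0], [347.0, 234.0], [336.0, 270.0]]
```

>>> {"api": "drive_tool", "payload": {
  "commands": [
    {"wx":0,"wy":0,"wz":0,"dx":0,"dy":0,"dz":0.0007,"claw":0},
    {"wx":0,"wy":0,"wz":0,"dx":0,"dy":0,"dz":0.0007,"claw":0},
    {"wx":0,"wy":0,"wz":0,"dx":0,"dy":0,"dz":0.0006,"claw":0},
    {"wx":0,"wy":0,"wz":0,"dx":0,"dy":0,"dz":0,"claw":0}
  ]
}}

```text
clock: 5.8
tool_pos: [0.4127, -0.1623, 0.1117]
eef_rot: [0.988, -0.153, -0.0, 0.0]
contact_force: [-0.5, -0.1, 0.5]
opening: 0.004
```

>>> {"api": "drive_tool", "payload": {
  "commands": [
    {"wx":0,"wy":0,"wz":0,"dx":0,"dy":0,"dz":0.0007,"claw":0},
    {"wx":0,"wy":0,"wz":0,"dx":0,"dy":0,"dz":0.0007,"claw":0},
    {"wx":0,"wy":0,"wz":0,"dx":0,"dy":0,"dz":0.0006,"claw":0},
    {"wx":0,"wy":0,"wz":0,"dx":0,"dy":0,"dz":0,"claw":0}
  ]
}}

```text
clock: 6.2
tool_pos: [0.4127, -0.1623, 0.1097]
eef_rot: [0.988, -0.153, -0.0, 0.0]
contact_force: [0.4, 1.0, -0.0]
opening: 0.002
```

>>> {"api": "drive_tool", "payload": {
  "commands": [
    {"wx":0,"wy":0,"wz":0,"dx":0,"dy":0,"dz":0.0007,"claw":0},
    {"wx":0,"wy":0,"wz":0,"dx":0,"dy":0,"dz":0.0007,"claw":0},
    {"wx":0,"wy":0,"wz":0,"dx":0,"dy":0,"dz":0.0006,"claw":0},
    {"wx":0,"wy":0,"wz":0,"dx":0,"dy":0,"dz":0,"claw":0}
  ]
}}

```text
clock: 6.6
tool_pos: [0.4127, -0.1623, 0.1077]
eef_rot: [0.988, -0.153, -0.0, 0.0]
contact_force: [0.3, 0.4, 0.5]
opening: 0.003
```

```bash
cat > chk.py <<'E'
from plant import r, snapshot
from h import *
s0=pickle.load(open('s0.pkl','rb'))['side'];a=snapshot('side');pickle.dump(a,open('sl.pkl','wb'))
g=lambda x:cv2.cvtColor(x['color'],cv2.COLOR_RGB2GRAY).astype(np.float32)
A,B=g(s0),g(a)
for c in (292,300,308):
    for I in(A,B): print(c,I[286:296,c].astype(int),I[343:354,c].astype(int))
st=r.get_state();print(st['clock'],st['q'].round(3),st['tool_pos'])
cv2.imwrite('pics/sl.png',cv2.resize(a['color'][200:384,160:340],None,fx=3.2,fy=3.2,interpolation=cv2.INTER_CUBIC)[:,:,::-1])
E
python3 chk.py; python3 -c "
from h import *
for n,s in pickle.load(open('s0.pkl','rb')).items(): print(n,ray(s,[[256,192]]))"
```

```text
292 [225 199 159 142 161 207 231 237 237 237] [236 236 233 223 194 157 135 129 127 117 101]
292 [235 212 173 153 174 220 240 244 245 244] [244 243 242 232 208 168 145 139 135 125 107]
300 [208 174 150 150 182 218 232 236 237 237] [236 235 228 206 168 137 130 127 122 107  89]
300 [222 189 163 164 196 229 242 243 245 244] [244 243 238 221 180 148 140 136 131 115  96]
308 [216 209 192 173 166 180 203 214 217 215] [235 231 214 174 141 130 129 123 109  91  83]
308 [227 222 207 188 179 193 216 225 226 224] [243 240 226 188 153 141 137 133 118  99  88]
6.65 [ 0.251  0.677  0.031  2.207 -0.075  0.259 -1.532] [ 0.41268874 -0.1623246   0.10777495]
side (array([ 0.32051172, -0.47529653,  0.5140413 ]), array([[ 0.34876119,  0.77572716, -0.52594012]]))
top (array([0.42639238, 0.10127321, 1.02029138]), array([[ 1.62405499e-01, -9.28425218e-04, -9.86723665e-01]]))
```

The lid hasn't moved although the tip should be below its plate, so the tool's real height is in doubt. I'll lift and turn the gripper so the side camera can see the fingertips.

>>> {"api": "drive_tool", "payload": {
  "commands": [
    {"wx":0,"wy":0,"wz":-0.143,"dx":0,"dy":0,"dz":-0.03,"claw":0},
    {"wx":0,"wy":0,"wz":-0.143,"dx":0,"dy":0,"dz":0,"claw":0},
    {"wx":0,"wy":0,"wz":-0.143,"dx":0,"dy":0,"dz":0,"claw":0},
    {"wx":0,"wy":0,"wz":-0.143,"dx":0,"dy":0,"dz":0,"claw":0},
    {"wx":0,"wy":0,"wz":-0.143,"dx":0,"dy":0,"dz":0,"claw":0},
    {"wx":0,"wy":0,"wz":-0.143,"dx":0,"dy":0,"dz":0,"claw":0},
    {"wx":0,"wy":0,"wz":-0.143,"dx":0,"dy":0,"dz":0,"claw":0},
    {"wx":0,"wy":0,"wz":-0.143,"dx":0,"dy":0,"dz":0,"claw":0},
    {"wx":0,"wy":0,"wz":-0.143,"dx":0,"dy":0,"dz":0,"claw":0},
    {"wx":0,"wy":0,"wz":-0.143,"dx":0,"dy":0,"dz":0,"claw":0},
    {"wx":0,"wy":0,"wz":-0.143,"dx":0,"dy":0,"dz":0,"claw":0},
    {"wx":0,"wy":0,"wz":0,"dx":0,"dy":0,"dz":0,"claw":0}
  ]
}}

```text
clock: 7.85
tool_pos: [0.4126, -0.1624, 0.1378]
eef_rot: [0.807, 0.591, 0.0, -0.0]
contact_force: [0.4, 0.7, -0.3]
opening: 0.007
```

```bash
python3 chk.py|tail -1; python3 -c "
from h import *
from plant import r
p=r.get_state()['tool_pos'];s=pickle.load(open('sl.pkl','rb'))
for dz in(-.011,0,.053): print(dz,((proj(s,[p+[0,0,dz]])-[160,200])*3.2).round())"
```

```text
7.9 [ 0.503  0.628 -0.361  2.171  0.526  0.426 -0.59 ] [ 0.41259953 -0.16239403  0.13778403]
-0.011 [[190. 369.]]
0 [[189. 350.]]
0.053 [[183. 255.]]
```

View pics/sl.png

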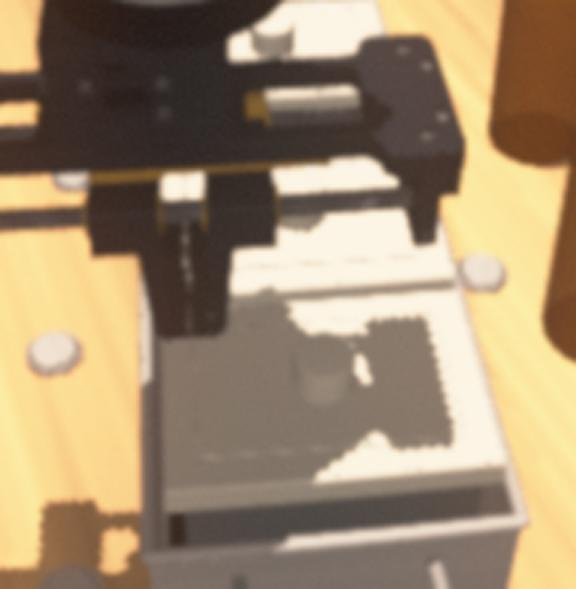

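The shut fingertips end at crop (190,335), but the reported pose projects to (190,369). So the tool stands about 20 to 25 mm higher than reported, or it is shifted sideways. I'll triangulate using the top view.

Run:
```python
from plant import snapshot
from h import *
a=snapshot('top');pickle.dump(a,open('tl.pkl','wb'))
cv2.imwrite('pics/tl.png',cv2.resize(a['color'][190:340,300:440],None,fx=4,fy=4,interpolation=cv2.INTER_CUBIC)[:,:,::-1])
```

```text
(no output)
```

View pics/tl.png

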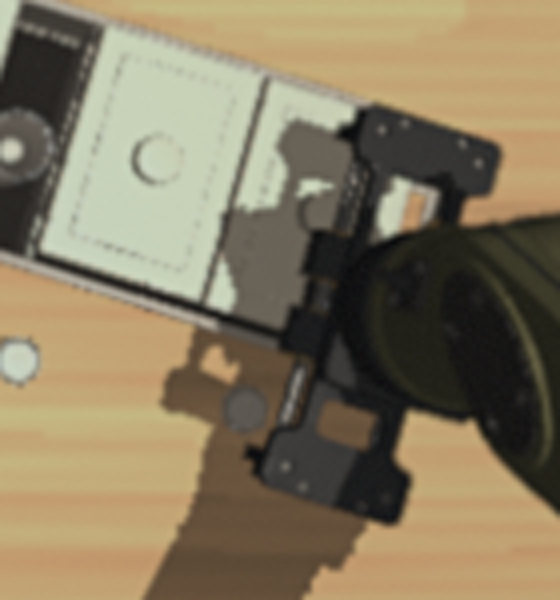

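Both views show the four screws on the far end block. In the top crop they are at (382,130), (405,122), (462,143) and (478,163), and in the side crop at (404,48), (427,66), (445,116) and (434,141).

Run:
```python
from h import *
from plant import r
from scipy.spatial.transform import Rotation as R
t=pickle.load(open('tl.pkl','rb'));s=pickle.load(open('sl.pkl','rb'))
ut=(np.array([(382,130),(405,122),(462,143),(478,163)])+.5)/4-.5+[300,190]
us=(np.array([(404,48),(427,66),(445,116),(434,141)])+.5)/3.2-.5+[160,200]
T=tri(t,ut,s,us);print(T.round(4))
st=r.get_state();M=R.from_quat(st['eef_rot']).as_matrix();print(M.round(3),st['tool_pos'])
print('in tool frame',((T[:,:3]-st['tool_pos'])@M).round(4))
# finger lower-front corners in side, ray at several z
uf=(np.array([(160,335),(225,332)])+.5)/3.2-.5+[160,200]
for z in(.127,.14,.15,.16): print(z,((plane(s,uf,z)-st['tool_pos'])@M).round(4).tolist())
```

```text
[[ 0.4978 -0.1642  0.2635  0.0017]
 [ 0.5015 -0.1758  0.2623  0.0009]
 [ 0.4924 -0.2035  0.2626  0.0025]
 [ 0.4835 -0.2118  0.2609  0.0033]]
[[ 0.305  0.952 -0.   ]
 [ 0.952 -0.305  0.   ]
 [ 0.    -0.    -1.   ]] [ 0.41264092 -0.16241043  0.13780388]
in tool frame [[ 0.0242  0.0816 -0.1257]
 [ 0.0143  0.0887 -0.1245]
 [-0.0148  0.0885 -0.1248]
 [-0.0254  0.0825 -0.1231]]
0.127 [[0.0192, -0.0123, 0.0108], [0.0187, 0.0146, 0.0108]]
0.14 [[0.0076, -0.0116, -0.0022], [0.0071, 0.0144, -0.0022]]
0.15 [[-0.0013, -0.0111, -0.0122], [-0.0018, 0.0142, -0.0122]]
0.16 [[-0.0102, -0.0106, -0.0222], [-0.0107, 0.014, -0.0222]]
```

The screws lie evenly about the tool axis, so the reported xy is good. The visible fingertips, though, sit near z = 0.158, about 21 mm above the reported TCP and not 11 mm below it. Contact should come near a reported z of 0.088.

>>> {"api": "drive_tool", "payload": {
  "commands": [
    {"wx":0,"wy":0,"wz":0,"dx":0,"dy":-0.002,"dz":0.018,"claw":0},
    {"wx":0,"wy":0,"wz":0,"dx":0,"dy":0,"dz":0.018,"claw":0},
    {"wx":0,"wy":0,"wz":0,"dx":0,"dy":0,"dz":0.001,"claw":0},
    {"wx":0,"wy":0,"wz":0,"dx":0,"dy":0,"dz":0.001,"claw":0},
    {"wx":0,"wy":0,"wz":0,"dx":0,"dy":0,"dz":0,"claw":0}
  ]
}}

```text
clock: 8.45
tool_pos: [0.4112, -0.1617, 0.1003]
eef_rot: [0.807, 0.591, 0.0, 0.0]
contact_force: [0.2, -0.4, 0.4]
opening: 0.005
```

>>> {"api": "drive_tool", "payload": {
  "commands": [
    {"wx":0,"wy":0,"wz":0,"dx":0,"dy":0,"dz":0.001,"claw":0},
    {"wx":0,"wy":0,"wz":0,"dx":0,"dy":0,"dz":0.001,"claw":0},
    {"wx":0,"wy":0,"wz":0,"dx":0,"dy":0,"dz":0.001,"claw":0},
    {"wx":0,"wy":0,"wz":0,"dx":0,"dy":0,"dz":0.001,"claw":0},
    {"wx":0,"wy":0,"wz":0,"dx":0,"dy":0,"dz":0,"claw":0}
  ]
}}

```text
clock: 8.95
tool_pos: [0.4108, -0.1617, 0.0957]
eef_rot: [0.807, 0.591, -0.0, -0.0]
contact_force: [0.5, 0.4, 0.3]
opening: 0.003
```

>>> {"api": "drive_tool", "payload": {
  "commands": [
    {"wx":0,"wy":0,"wz":0,"dx":0,"dy":0,"dz":0.001,"claw":0},
    {"wx":0,"wy":0,"wz":0,"dx":0,"dy":0,"dz":0.001,"claw":0},
    {"wx":0,"wy":0,"wz":0,"dx":0,"dy":0,"dz":0.001,"claw":0},
    {"wx":0,"wy":0,"wz":0,"dx":0,"dy":0,"dz":0,"claw":0}
  ]
}}

```text
clock: 9.35
tool_pos: [0.4108, -0.1618, 0.0935]
eef_rot: [0.807, 0.591, 0.0, 0.0]
contact_force: [-1.3, 0.3, 10.8]
opening: 0.004
```

```bash
python3 chk.py
```

```text
292 [225 199 159 142 161 207 231 237 237 237] [236 236 233 223 194 157 135 129 127 117 101]
292 [ 57  58  59  66  87 120 146 162 173 179] [244 245 242 232 205 166 142 137 135 126 104]
300 [208 174 150 150 182 218 232 236 237 237] [236 235 228 206 168 137 130 127 122 107  89]
300 [213 180 159 173 217 239 244 245 245 245] [245 243 237 214 174 146 139 135 128 110  91]
308 [216 209 192 173 166 180 203 214 217 215] [235 231 214 174 141 130 129 123 109  91  83]
308 [228 224 206 188 178 193 217 225 226 224] [242 234 218 179 149 140 137 132 114  97  86]
9.4 [ 0.425  0.709 -0.247  2.213  0.611  0.282 -0.661] [ 0.41085855 -0.1617346   0.09351896]
```

Lid 4 (nearest −y) took 10.8 N without moving, so it is firm. Lid 3 is next.

>>> {"api": "drive_tool", "payload": {
  "commands": [
    {"wx":0,"wy":0,"wz":0,"dx":0,"dy":0,"dz":-0.015,"claw":0},
    {"wx":0,"wy":0,"wz":0,"dx":0.024,"dy":0,"dz":0,"claw":0},
    {"wx":0,"wy":0,"wz":0,"dx":0.024,"dy":0,"dz":0,"claw":0},
    {"wx":0,"wy":0,"wz":0,"dx":0.024,"dy":0,"dz":0,"claw":0},
    {"wx":0,"wy":0,"wz":0,"dx":0.025,"dy":0,"dz":0,"claw":0},
    {"wx":0,"wy":0,"wz":0,"dx":0,"dy":0,"dz":0,"claw":0},
    {"wx":0,"wy":0,"wz":0,"dx":0,"dy":0,"dz":0.007,"claw":0},
    {"wx":0,"wy":0,"wz":0,"dx":0,"dy":0,"dz":0,"claw":0}
  ]
}}

```text
clock: 10.2
tool_pos: [0.4389, -0.0705, 0.1]
eef_rot: [0.807, 0.591, -0.001, -0.0]
contact_force: [-0.5, 0.4, 0.3]
opening: 0.005
```

>>> {"api": "drive_tool", "payload": {
  "commands": [
    {"wx":0,"wy":0,"wz":0,"dx":0,"dy":0,"dz":0.001,"claw":0},
    {"wx":0,"wy":0,"wz":0,"dx":0,"dy":0,"dz":0.001,"claw":0},
    {"wx":0,"wy":0,"wz":0,"dx":0,"dy":0,"dz":0,"claw":0}
  ]
}}

```text
clock: 10.5
tool_pos: [0.4398, -0.0698, 0.0987]
eef_rot: [0.807, 0.591, -0.0, 0.0]
contact_force: [0.8, 0.2, 0.0]
opening: 0.006
```

>>> {"api": "drive_tool", "payload": {
  "commands": [
    {"wx":0,"wy":0,"wz":0,"dx":0,"dy":0,"dz":0.001,"claw":0},
    {"wx":0,"wy":0,"wz":0,"dx":0,"dy":0,"dz":0.001,"claw":0},
    {"wx":0,"wy":0,"wz":0,"dx":0,"dy":0,"dz":0,"claw":0}
  ]
}}

```text
clock: 10.8
tool_pos: [0.4401, -0.0695, 0.0974]
eef_rot: [0.807, 0.591, 0.0, 0.0]
contact_force: [-1.4, -1.1, 9.7]
opening: 0.003
```

Lid 3 is firm too: 9.7 N within 1.3 mm. Lid 2 is next.

>>> {"api": "drive_tool", "payload": {
  "commands": [
    {"wx":0,"wy":0,"wz":0,"dx":0,"dy":0,"dz":-0.012,"claw":0},
    {"wx":0,"wy":0,"wz":0,"dx":0.03,"dy":0,"dz":0,"claw":0},
    {"wx":0,"wy":0,"wz":0,"dx":0.03,"dy":0,"dz":0,"claw":0},
    {"wx":0,"wy":0,"wz":0,"dx":0.03,"dy":0,"dz":0,"claw":0},
    {"wx":0,"wy":0,"wz":0,"dx":0.03,"dy":0,"dz":0,"claw":0},
    {"wx":0,"wy":0,"wz":0,"dx":0.024,"dy":0,"dz":0,"claw":0},
    {"wx":0,"wy":0,"wz":0,"dx":0,"dy":0,"dz":0,"claw":0},
    {"wx":0,"wy":0,"wz":0,"dx":0,"dy":0,"dz":0.006,"claw":0},
    {"wx":0,"wy":0,"wz":0,"dx":0,"dy":0,"dz":0,"claw":0},
    {"wx":0,"wy":0,"wz":0,"dx":0,"dy":0,"dz":0,"claw":0}
  ]
}}

```text
clock: 11.8
tool_pos: [0.4827, 0.0663, 0.1025]
eef_rot: [0.807, 0.59, -0.001, 0.0]
contact_force: [-0.4, -0.5, 0.9]
opening: 0.008
```

>>> {"api": "drive_tool", "payload": {
  "commands": [
    {"wx":0,"wy":0,"wz":0,"dx":0,"dy":0,"dz":0.001,"claw":0},
    {"wx":0,"wy":0,"wz":0,"dx":0,"dy":0,"dz":0.001,"claw":0},
    {"wx":0,"wy":0,"wz":0,"dx":0,"dy":0,"dz":0,"claw":0}
  ]
}}

```text
clock: 12.1
tool_pos: [0.4833, 0.0677, 0.1007]
eef_rot: [0.807, 0.591, -0.0, 0.0]
contact_force: [0.2, -0.8, -0.2]
opening: 0.005
```

>>> {"api": "drive_tool", "payload": {
  "commands": [
    {"wx":0,"wy":0,"wz":0,"dx":0,"dy":0,"dz":0.001,"claw":0},
    {"wx":0,"wy":0,"wz":0,"dx":0,"dy":0,"dz":0.001,"claw":0},
    {"wx":0,"wy":0,"wz":0,"dx":0,"dy":0,"dz":0,"claw":0}
  ]
}}

```text
clock: 12.4
tool_pos: [0.4833, 0.0681, 0.0987]
eef_rot: [0.807, 0.591, -0.0, 0.0]
contact_force: [0.0, -0.3, 0.8]
opening: 0.006
```

>>> {"api": "drive_tool", "payload": {
  "commands": [
    {"wx":0,"wy":0,"wz":0,"dx":0,"dy":0,"dz":0.001,"claw":0},
    {"wx":0,"wy":0,"wz":0,"dx":0,"dy":0,"dz":0.001,"claw":0},
    {"wx":0,"wy":0,"wz":0,"dx":0,"dy":0,"dz":0,"claw":0}
  ]
}}

```text
clock: 12.7
tool_pos: [0.4834, 0.0681, 0.0967]
eef_rot: [0.807, 0.591, -0.0, -0.0]
contact_force: [0.1, 0.0, 0.2]
opening: 0.003
```

>>> {"api": "drive_tool", "payload": {
  "commands": [
    {"wx":0,"wy":0,"wz":0,"dx":0,"dy":0,"dz":0.001,"claw":0},
    {"wx":0,"wy":0,"wz":0,"dx":0,"dy":0,"dz":0.001,"claw":0},
    {"wx":0,"wy":0,"wz":0,"dx":0,"dy":0,"dz":0,"claw":0}
  ]
}}

```text
clock: 13.0
tool_pos: [0.4834, 0.0681, 0.0947]
eef_rot: [0.807, 0.591, -0.0, 0.0]
contact_force: [0.6, -0.7, 0.5]
opening: 0.005
```

>>> {"api": "drive_tool", "payload": {
  "commands": [
    {"wx":0,"wy":0,"wz":0,"dx":0,"dy":0,"dz":0.001,"claw":0},
    {"wx":0,"wy":0,"wz":0,"dx":0,"dy":0,"dz":0.001,"claw":0},
    {"wx":0,"wy":0,"wz":0,"dx":0,"dy":0,"dz":0,"claw":0}
  ]
}}

```text
clock: 13.3
tool_pos: [0.4833, 0.0681, 0.0927]
eef_rot: [0.807, 0.591, -0.0, -0.0]
contact_force: [0.1, 0.7, 0.5]
opening: 0.008
```

>>> {"api": "drive_tool", "payload": {
  "commands": [
    {"wx":0,"wy":0,"wz":0,"dx":0,"dy":0,"dz":0.001,"claw":0},
    {"wx":0,"wy":0,"wz":0,"dx":0,"dy":0,"dz":0.001,"claw":0},
    {"wx":0,"wy":0,"wz":0,"dx":0,"dy":0,"dz":0,"claw":0}
  ]
}}

```text
clock: 13.6
tool_pos: [0.4834, 0.0681, 0.0915]
eef_rot: [0.807, 0.591, 0.0, 0.0]
contact_force: [-2.8, -0.7, 9.3]
opening: 0.008
```

Lid 2 is firm: it stays free to 0.0927, then takes 9.3 N by 0.0915. Lid 1 is next.

>>> {"api": "drive_tool", "payload": {
  "commands": [
    {"wx":0,"wy":0,"wz":0,"dx":0,"dy":0,"dz":-0.018,"claw":0},
    {"wx":0,"wy":0,"wz":0,"dx":0.025,"dy":0,"dz":0,"claw":0},
    {"wx":0,"wy":0,"wz":0,"dx":0.025,"dy":0,"dz":0,"claw":0},
    {"wx":0,"wy":0,"wz":0,"dx":0.025,"dy":0,"dz":0,"claw":0},
    {"wx":0,"wy":0,"wz":0,"dx":0.022,"dy":0,"dz":0,"claw":0},
    {"wx":0,"wy":0,"wz":0,"dx":0,"dy":0,"dz":0,"claw":0},
    {"wx":0,"wy":0,"wz":0,"dx":0,"dy":0,"dz":0.007,"claw":0},
    {"wx":0,"wy":0,"wz":0,"dx":0,"dy":0,"dz":0,"claw":0}
  ]
}}

```text
clock: 14.4
tool_pos: [0.5115, 0.1584, 0.1007]
eef_rot: [0.807, 0.59, -0.002, 0.0]
contact_force: [-0.9, -0.5, -1.3]
opening: 0.006
```

>>> {"api": "drive_tool", "payload": {
  "commands": [
    {"wx":0,"wy":0,"wz":0,"dx":0,"dy":0,"dz":0.001,"claw":0},
    {"wx":0,"wy":0,"wz":0,"dx":0,"dy":0,"dz":0.001,"claw":0},
    {"wx":0,"wy":0,"wz":0,"dx":0,"dy":0,"dz":0,"claw":0}
  ]
}}

```text
clock: 14.7
tool_pos: [0.5126, 0.1599, 0.0997]
eef_rot: [0.807, 0.591, -0.0, 0.0]
contact_force: [0.5, -0.0, 0.2]
opening: 0.005
```

>>> {"api": "drive_tool", "payload": {
  "commands": [
    {"wx":0,"wy":0,"wz":0,"dx":0,"dy":0,"dz":0.001,"claw":0},
    {"wx":0,"wy":0,"wz":0,"dx":0,"dy":0,"dz":0.001,"claw":0},
    {"wx":0,"wy":0,"wz":0,"dx":0,"dy":0,"dz":0,"claw":0}
  ]
}}

```text
clock: 15.0
tool_pos: [0.5126, 0.1606, 0.0977]
eef_rot: [0.807, 0.591, -0.0, 0.0]
contact_force: [0.5, 0.5, 0.0]
opening: 0.004
```

>>> {"api": "drive_tool", "payload": {
  "commands": [
    {"wx":0,"wy":0,"wz":0,"dx":0,"dy":0,"dz":0.001,"claw":0},
    {"wx":0,"wy":0,"wz":0,"dx":0,"dy":0,"dz":0.001,"claw":0},
    {"wx":0,"wy":0,"wz":0,"dx":0,"dy":0,"dz":0,"claw":0}
  ]
}}

```text
clock: 15.3
tool_pos: [0.5127, 0.1607, 0.0967]
eef_rot: [0.807, 0.591, 0.0, 0.0]
contact_force: [-0.9, -0.9, 9.0]
opening: 0.004
```

Lid 1 is firm as well (9 N within 1 mm), yet one of the four must rock. Lid 2's contact came about 4 to 6 mm lower than its triangulated knob suggests, so I press it again and compare pictures.

>>> {"api": "drive_tool", "payload": {
  "commands": [
    {"wx":0,"wy":0,"wz":0,"dx":0,"dy":0,"dz":-0.013,"claw":0},
    {"wx":0,"wy":0,"wz":0,"dx":-0.025,"dy":0,"dz":0,"claw":0},
    {"wx":0,"wy":0,"wz":0,"dx":-0.025,"dy":0,"dz":0,"claw":0},
    {"wx":0,"wy":0,"wz":0,"dx":-0.025,"dy":0,"dz":0,"claw":0},
    {"wx":0,"wy":0,"wz":0,"dx":-0.022,"dy":0,"dz":0,"claw":0},
    {"wx":0,"wy":0,"wz":0,"dx":0,"dy":0,"dz":0,"claw":0},
    {"wx":0,"wy":0,"wz":0,"dx":0,"dy":0,"dz":0.009,"claw":0},
    {"wx":0,"wy":0,"wz":0,"dx":0,"dy":0,"dz":0,"claw":0},
    {"wx":0,"wy":0,"wz":0,"dx":0,"dy":0,"dz":0,"claw":0}
  ]
}}

```text
clock: 16.2
tool_pos: [0.4836, 0.0696, 0.0994]
eef_rot: [0.806, 0.592, 0.0, -0.0]
contact_force: [-0.1, 0.3, -0.7]
opening: 0.005
```

```bash
cat > cap.py <<'E'
import sys,pickle
from plant import r, snapshot
pickle.dump({n:snapshot(n)for n in('side','top')},open(sys.argv[1],'wb'))
s=r.get_state();print(s['clock'],s['tool_pos'],s['contact_force'])
E
python3 cap.py f2.pkl
```

```text
16.3 [0.48362297 0.0691933  0.09969178] [0.36908935 0.59574873 0.22963766]
```

>>> {"api": "drive_tool", "payload": {
  "commands": [
    {"wx":0,"wy":0,"wz":0,"dx":0,"dy":0,"dz":0.001,"claw":0},
    {"wx":0,"wy":0,"wz":0,"dx":0,"dy":0,"dz":0.001,"claw":0},
    {"wx":0,"wy":0,"wz":0,"dx":0,"dy":0,"dz":0.001,"claw":0},
    {"wx":0,"wy":0,"wz":0,"dx":0,"dy":0,"dz":0.001,"claw":0},
    {"wx":0,"wy":0,"wz":0,"dx":0,"dy":0,"dz":0,"claw":0},
    {"wx":0,"wy":0,"wz":0,"dx":0,"dy":0,"dz":0,"claw":0}
  ]
}}

```text
clock: 16.9
tool_pos: [0.4834, 0.0681, 0.0958]
eef_rot: [0.807, 0.591, -0.0, 0.0]
contact_force: [1.2, -0.8, -0.9]
opening: 0.005
```

Down a further 4 mm to about 0.0918, where force appeared before.

>>> {"api": "drive_tool", "payload": {
  "commands": [
    {"wx":0,"wy":0,"wz":0,"dx":0,"dy":0,"dz":0.001,"claw":0},
    {"wx":0,"wy":0,"wz":0,"dx":0,"dy":0,"dz":0.001,"claw":0},
    {"wx":0,"wy":0,"wz":0,"dx":0,"dy":0,"dz":0.001,"claw":0},
    {"wx":0,"wy":0,"wz":0,"dx":0,"dy":0,"dz":0.001,"claw":0},
    {"wx":0,"wy":0,"wz":0,"dx":0,"dy":0,"dz":0,"claw":0}
  ]
}}

```text
clock: 17.4
tool_pos: [0.4833, 0.0682, 0.0919]
eef_rot: [0.807, 0.591, -0.0, 0.0]
contact_force: [-1.7, 0.4, 3.1]
opening: 0.004
```

```bash
python3 cap.py p2.pkl
python3 - <<'E'
from h import *
o=pickle.load(open('s0.pkl','rb'));f=pickle.load(open('f2.pkl','rb'));p=pickle.load(open('p2.pkl','rb'))
z=lambda a,k:cv2.resize(a,None,fx=k,fy=k,interpolation=cv2.INTER_CUBIC)
rows=[np.hstack([z(x['side']['color'][170:250,200:300],2.6) for x in(o,f,p)]),np.hstack([z(x['top']['color'][160:260,225:325],2.6) for x in(o,f,p)])]
cv2.imwrite('pics/c2.png',np.vstack(rows)[:,:,::-1])
E
```

```text
17.5 [0.48330375 0.06816456 0.09187753] [-1.65859584 -0.16154548  3.15647338]
```

View pics/c2.png

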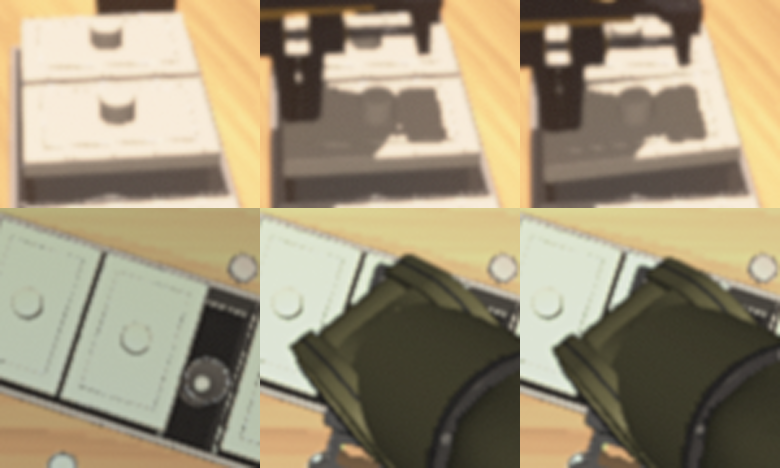

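Run:
```python
from h import *
o=pickle.load(open('s0.pkl','rb'));f=pickle.load(open('f2.pkl','rb'));p=pickle.load(open('p2.pkl','rb'))
for c in (210,260,275,280):
    for n,x in zip('ofp',(o,f,p)): print(c,n,cv2.cvtColor(x['side']['color'],cv2.COLOR_RGB2GRAY)[225:248,c])
```

```text
210 o [232 232 232 231 231 229 221 192 157 135 127 123 109  89  73  70  68  70
  72  74  73  76  98]
210 f [112 111 111 111 111 113 119 124 123 123 123 121 105  85  68  62  61  63
  65  64  66  66  76]
210 p [110 110 112 111 110 112 111 113 116 121 123 125 123 120 108  86  68  64
  65  67  66  68  78]
260 o [236 237 235 225 205 168 142 133 130 121 104  88  83  83  83  83  83  82
  85  98 123 166 216]
260 f [208 231 234 225 202 167 140 131 126 118  99  84  79  78  79  79  80  80
  82  97 122 165 216]
260 p [210 231 233 220 181 147 133 128 122 104  87  80  79  80  80  79  81  81
  83  96 120 166 218]
275 o [236 237 232 216 179 146 134 131 124 107  91  83  84  84  82  84  84  86
  91 111 157 211 232]
275 f [236 236 232 216 179 144 131 130 123 104  87  83  79  80  82  81  82  82
  89 109 157 211 232]
275 p [236 225 192 152 133 130 123 111  92  83  82  82  81  81  81  79  82  83
  89 110 158 211 233]
280 o [237 236 228 202 163 138 133 129 120 105  93  89  90  90  89  90  92  93
 107 131 168 215 233]
280 f [238 236 228 201 161 138 131 127 118 102  92  90  88  87  89  87  90  92
 106 128 167 215 234]
280 p [228 203 164 139 131 127 116 100  88  87  86  88  89  89  89  89  90  92
 103 125 165 214 233]
```

Confirmed: when pressed, lid 2's left front edge drops about 2 px and its right edge rises about 2 px, so it rocks. I lift off and go over its knob.

>>> {"api": "drive_tool", "payload": {
  "commands": [
    {"wx":0,"wy":0,"wz":0,"dx":0,"dy":0,"dz":-0.01,"claw":0},
    {"wx":0,"wy":0,"wz":0,"dx":0,"dy":0,"dz":-0.03,"claw":0},
    {"wx":0,"wy":0,"wz":0,"dx":0,"dy":0,"dz":0,"claw":0},
    {"wx":0,"wy":0,"wz":0,"dx":0,"dy":0.019,"dz":0,"claw":0},
    {"wx":0,"wy":0,"wz":0,"dx":0,"dy":0.018,"dz":0,"claw":0},
    {"wx":0,"wy":0,"wz":0,"dx":0,"dy":0.018,"dz":0,"claw":0},
    {"wx":0,"wy":0,"wz":0,"dx":0,"dy":0,"dz":0,"claw":0},
    {"wx":0,"wy":0,"wz":0,"dx":0,"dy":0,"dz":0,"claw":0},
    {"wx":0,"wy":0,"wz":0,"dx":0,"dy":0,"dz":0,"claw":0}
  ]
}}

```text
clock: 18.4
tool_pos: [0.5345, 0.0519, 0.1317]
eef_rot: [0.806, 0.591, -0.001, -0.0]
contact_force: [0.2, 0.4, 1.3]
opening: 0.005
```

```bash
python3 cap.py k2.pkl
python3 - <<'E'
from h import *
x=pickle.load(open('k2.pkl','rb'));z=lambda a,k:cv2.resize(a,None,fx=k,fy=k,interpolation=cv2.INTER_CUBIC)
cv2.imwrite('pics/k2.png',z(x['side']['color'][130:260,170:370],4)[:,:,::-1])
E
```

```text
18.5 [0.53484821 0.05197137 0.13179112] [ 0.20257066 -0.06132727 -0.00532719]
```

View pics/k2.png

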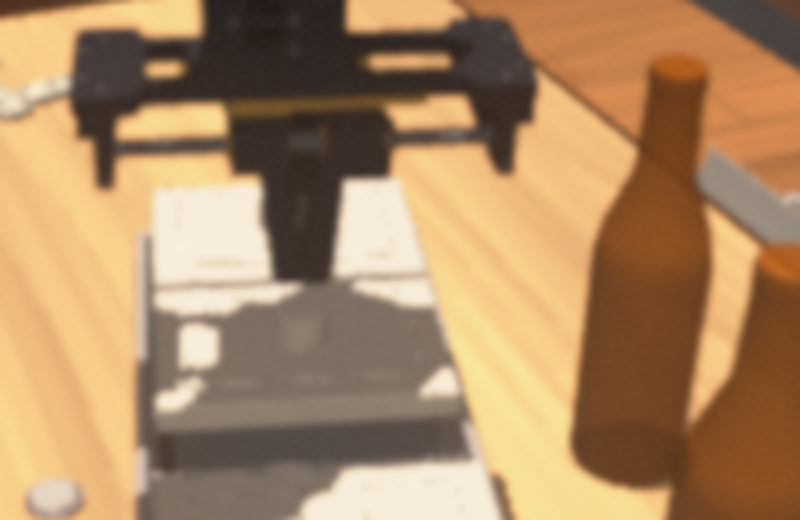

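The lid is level again and the shut fingers (302,280) are in line above its knob (300,320). I go down.

>>> {"api": "drive_tool", "payload": {
  "commands": [
    {"wx":0,"wy":0,"wz":0,"dx":0,"dy":0.001,"dz":0.008,"claw":0},
    {"wx":0,"wy":0,"wz":0,"dx":0,"dy":0,"dz":0.002,"claw":0},
    {"wx":0,"wy":0,"wz":0,"dx":0,"dy":0,"dz":0.001,"claw":0},
    {"wx":0,"wy":0,"wz":0,"dx":0,"dy":0,"dz":0.001,"claw":0},
    {"wx":0,"wy":0,"wz":0,"dx":0,"dy":0,"dz":0,"claw":0}
  ]
}}

```text
clock: 19.0
tool_pos: [0.5368, 0.0512, 0.1197]
eef_rot: [0.807, 0.591, -0.0, 0.0]
contact_force: [0.3, 0.0, 0.1]
opening: 0.005
```

>>> {"api": "drive_tool", "payload": {
  "commands": [
    {"wx":0,"wy":0,"wz":0,"dx":0,"dy":0,"dz":0.0005,"claw":0},
    {"wx":0,"wy":0,"wz":0,"dx":0,"dy":0,"dz":0.0005,"claw":0},
    {"wx":0,"wy":0,"wz":0,"dx":0,"dy":0,"dz":0.0005,"claw":0},
    {"wx":0,"wy":0,"wz":0,"dx":0,"dy":0,"dz":0.0005,"claw":0},
    {"wx":0,"wy":0,"wz":0,"dx":0,"dy":0,"dz":0,"claw":0}
  ]
}}

```text
clock: 19.5
tool_pos: [0.5367, 0.0512, 0.1177]
eef_rot: [0.807, 0.591, -0.0, 0.0]
contact_force: [1.6, 0.1, 0.3]
opening: 0.003
```

>>> {"api": "drive_tool", "payload": {
  "commands": [
    {"wx":0,"wy":0,"wz":0,"dx":0,"dy":0,"dz":0.0005,"claw":0},
    {"wx":0,"wy":0,"wz":0,"dx":0,"dy":0,"dz":0.0005,"claw":0},
    {"wx":0,"wy":0,"wz":0,"dx":0,"dy":0,"dz":0.0005,"claw":0},
    {"wx":0,"wy":0,"wz":0,"dx":0,"dy":0,"dz":0.0005,"claw":0},
    {"wx":0,"wy":0,"wz":0,"dx":0,"dy":0,"dz":0,"claw":0}
  ]
}}

```text
clock: 20.0
tool_pos: [0.5368, 0.0512, 0.1157]
eef_rot: [0.807, 0.591, -0.0, 0.0]
contact_force: [-0.2, 0.3, 0.0]
opening: 0.007
```

>>> {"api": "drive_tool", "payload": {
  "commands": [
    {"wx":0,"wy":0,"wz":0,"dx":0,"dy":0,"dz":0.0005,"claw":0},
    {"wx":0,"wy":0,"wz":0,"dx":0,"dy":0,"dz":0.0005,"claw":0},
    {"wx":0,"wy":0,"wz":0,"dx":0,"dy":0,"dz":0.0005,"claw":0},
    {"wx":0,"wy":0,"wz":0,"dx":0,"dy":0,"dz":0.0005,"claw":0},
    {"wx":0,"wy":0,"wz":0,"dx":0,"dy":0,"dz":0,"claw":0}
  ]
}}

```text
clock: 20.5
tool_pos: [0.5368, 0.0512, 0.1137]
eef_rot: [0.807, 0.591, -0.0, 0.0]
contact_force: [-0.6, 0.9, -1.0]
opening: 0.008
```

>>> {"api": "drive_tool", "payload": {
  "commands": [
    {"wx":0,"wy":0,"wz":0,"dx":0,"dy":0,"dz":0.0005,"claw":0},
    {"wx":0,"wy":0,"wz":0,"dx":0,"dy":0,"dz":0.0005,"claw":0},
    {"wx":0,"wy":0,"wz":0,"dx":0,"dy":0,"dz":0.0005,"claw":0},
    {"wx":0,"wy":0,"wz":0,"dx":0,"dy":0,"dz":0.0005,"claw":0},
    {"wx":0,"wy":0,"wz":0,"dx":0,"dy":0,"dz":0,"claw":0}
  ]
}}

```text
clock: 21.0
tool_pos: [0.5371, 0.0512, 0.1128]
eef_rot: [0.807, 0.591, 0.0, 0.0]
contact_force: [-1.7, 0.1, 8.6]
opening: 0.004
```

>>> {"api": "drive_tool", "payload": {
  "commands": [
    {"wx":0,"wy":0,"wz":0,"dx":0,"dy":0,"dz":0.0004,"claw":0},
    {"wx":0,"wy":0,"wz":0,"dx":0,"dy":0,"dz":0.0004,"claw":0},
    {"wx":0,"wy":0,"wz":0,"dx":0,"dy":0,"dz":0.0004,"claw":0},
    {"wx":0,"wy":0,"wz":0,"dx":0,"dy":0,"dz":0.0004,"claw":0},
    {"wx":0,"wy":0,"wz":0,"dx":0,"dy":0,"dz":0,"claw":0}
  ]
}}

```text
clock: 21.5
tool_pos: [0.5372, 0.0512, 0.1113]
eef_rot: [0.807, 0.591, 0.0, 0.001]
contact_force: [-1.5, -0.8, 9.8]
opening: 0.006
```

>>> {"api": "drive_tool", "payload": {
  "commands": [
    {"wx":0,"wy":0,"wz":0,"dx":0,"dy":0,"dz":0.0004,"claw":0},
    {"wx":0,"wy":0,"wz":0,"dx":0,"dy":0,"dz":0.0004,"claw":0},
    {"wx":0,"wy":0,"wz":0,"dx":0,"dy":0,"dz":0.0004,"claw":0},
    {"wx":0,"wy":0,"wz":0,"dx":0,"dy":0,"dz":0.0004,"claw":0},
    {"wx":0,"wy":0,"wz":0,"dx":0,"dy":0,"dz":0.0004,"claw":0},
    {"wx":0,"wy":0,"wz":0,"dx":0,"dy":0,"dz":0,"claw":0}
  ]
}}

```text
clock: 22.1
tool_pos: [0.5371, 0.0512, 0.1093]
eef_rot: [0.807, 0.591, 0.0, 0.001]
contact_force: [-1.7, 0.2, 9.9]
opening: 0.009
```

>>> {"api": "drive_tool", "payload": {
  "commands": [
    {"wx":0,"wy":0,"wz":0,"dx":0,"dy":0,"dz":0.0004,"claw":0},
    {"wx":0,"wy":0,"wz":0,"dx":0,"dy":0,"dz":0.0004,"claw":0},
    {"wx":0,"wy":0,"wz":0,"dx":0,"dy":0,"dz":0.0004,"claw":0},
    {"wx":0,"wy":0,"wz":0,"dx":0,"dy":0,"dz":0.0004,"claw":0},
    {"wx":0,"wy":0,"wz":0,"dx":0,"dy":0,"dz":0,"claw":0}
  ]
}}

```text
clock: 22.6
tool_pos: [0.537, 0.0512, 0.1085]
eef_rot: [0.807, 0.591, 0.0, 0.001]
contact_force: [-4.1, -0.9, 17.5]
opening: 0.006
```

>>> {"api": "drive_tool", "payload": {
  "commands": [
    {"wx":0,"wy":0,"wz":0,"dx":0,"dy":0,"dz":0.0004,"claw":0},
    {"wx":0,"wy":0,"wz":0,"dx":0,"dy":0,"dz":0.0004,"claw":0},
    {"wx":0,"wy":0,"wz":0,"dx":0,"dy":0,"dz":0,"claw":0}
  ]
}}

```text
clock: 22.9
tool_pos: [0.537, 0.0512, 0.1084]
eef_rot: [0.807, 0.591, 0.0, 0.001]
contact_force: [-4.8, -1.1, 24.2]
opening: 0.005
```

It has stopped hard: 24 N with only 0.1 mm more travel. I lift clear and check.

>>> {"api": "drive_tool", "payload": {
  "commands": [
    {"wx":0,"wy":0,"wz":0,"dx":0,"dy":0,"dz":-0.002,"claw":0},
    {"wx":0,"wy":0,"wz":0,"dx":0,"dy":0,"dz":-0.01,"claw":0},
    {"wx":0,"wy":0,"wz":0,"dx":0,"dy":0,"dz":-0.02,"claw":0},
    {"wx":0,"wy":0,"wz":0,"dx":0,"dy":-0.018,"dz":0,"claw":0},
    {"wx":0,"wy":0,"wz":0,"dx":0,"dy":-0.018,"dz":0,"claw":0},
    {"wx":0,"wy":0,"wz":0,"dx":0,"dy":-0.019,"dz":0,"claw":0},
    {"wx":0,"wy":0,"wz":0,"dx":0,"dy":0,"dz":0,"claw":0},
    {"wx":0,"wy":0,"wz":0,"dx":0,"dy":0,"dz":0.02,"claw":0},
    {"wx":0,"wy":0,"wz":0,"dx":0,"dy":0,"dz":0.02,"claw":0},
    {"wx":0,"wy":0,"wz":0,"dx":0,"dy":0,"dz":0,"claw":0},
    {"wx":0,"wy":0,"wz":0,"dx":0,"dy":0,"dz":0,"claw":0}
  ]
}}

```text
clock: 24.0
tool_pos: [0.4851, 0.0677, 0.0979]
eef_rot: [0.807, 0.591, 0.0, 0.0]
contact_force: [0.3, 0.5, -0.0]
opening: 0.002
```

```bash
python3 cap.py e.pkl
python3 - <<'E'
from h import *
o=pickle.load(open('s0.pkl','rb'));p=pickle.load(open('e.pkl','rb'))
for c in (210,260,275,280):
    for n,x in zip('oe',(o,p)): print(c,n,cv2.cvtColor(x['side']['color'],cv2.COLOR_RGB2GRAY)[225:248,c])
E
```

```text
24.1 [0.48535874 0.06786804 0.09854826] [ 0.05127287  0.3418267  -0.82501422]
210 o [232 232 232 231 231 229 221 192 157 135 127 123 109  89  73  70  68  70
  72  74  73  76  98]
210 e [110 110 110 110 110 110 111 113 116 121 123 122 124 121 110  89  69  64
  65  67  66  67  77]
260 o [236 237 235 225 205 168 142 133 130 121 104  88  83  83  83  83  83  82
  85  98 123 166 216]
260 e [118 135 178 220 233 232 216 179 144 132 129 122 102  86  79  79  79  80
  81  96 121 165 217]
275 o [236 237 232 216 179 146 134 131 124 107  91  83  84  84  82  84  84  86
  91 111 157 211 232]
275 e [226 229 235 237 235 220 185 146 132 130 123 106  90  82  80  81  82  82
  88 108 157 212 232]
280 o [237 236 228 202 163 138 133 129 120 105  93  89  90  90  89  90  92  93
 107 131 168 215 233]
280 e [238 237 238 236 230 209 170 141 131 129 119 104  92  88  88  88  88  92
 105 130 168 215 234]
```

Lid 2's front edge is down about 2 px along its whole length, which is about 4.5 mm, and it is level. I retreat and hand in.

>>> {"api": "drive_tool", "payload": {
  "commands": [
    {"wx":0,"wy":0,"wz":0,"dx":0,"dy":0,"dz":-0.03,"claw":0},
    {"wx":0,"wy":0,"wz":0,"dx":0,"dy":0,"dz":-0.04,"claw":0},
    {"wx":0,"wy":0,"wz":0,"dx":0,"dy":0,"dz":-0.03,"claw":0},
    {"wx":0,"wy":0,"wz":0,"dx":0,"dy":0,"dz":0,"claw":0},
    {"wx":0,"wy":0,"wz":0,"dx":0,"dy":0,"dz":0,"claw":0},
    {"wx":0,"wy":0,"wz":0,"dx":0,"dy":0,"dz":0,"claw":0}
  ]
}}

```text
clock: 24.7
tool_pos: [0.4838, 0.0674, 0.1973]
eef_rot: [0.807, 0.591, -0.001, -0.0]
contact_force: [0.6, -0.6, -0.2]
opening: 0.003
```

```bash
python3 cap.py z.pkl
python3 - <<'E'
from h import *
o=pickle.load(open('s0.pkl','rb'))['side'];p=pickle.load(open('z.pkl','rb'))['side']
for c,a,b in ((300,340,352),(308,340,352),(285,285,296),(280,228,240),(275,192,203)):
    for x in(o,p): print(c,cv2.cvtColor(x['color'],cv2.COLOR_RGB2GRAY)[a:b,c])
from plant import r
r.finish_job()
E
```

```text
24.8 [0.48361091 0.06752535 0.19685691] [ 0.76436275 -0.2981309   0.1698291 ]
300 [237 236 237 236 235 228 206 168 137 130 127 122]
300 [237 237 237 236 234 229 207 167 138 129 128 121]
308 [236 236 236 235 231 214 174 141 130 129 123 109]
308 [237 236 236 235 231 214 174 140 130 129 122 111]
285 [237 232 215 180 148 144 171 211 231 237 237]
285 [237 232 215 179 148 145 171 211 231 237 238]
280 [202 163 138 133 129 120 105  93  89  90  90  89]
280 [236 231 210 169 140 131 128 119 103  93  88  90]
275 [214 218 220 222 221 210 192 202 223 234 237]
275 [213 218 220 221 221 207 179 157 164 194 222]
the job is handed in; nothing more can be done
```

The loose lid was the second from the left (from the robot's side). I found it by edge presses, pushed it down on its knob until it stopped hard, and handed the job in at 24.8 s. `finish_job()` reports no verdict.

- **Finding it:** the other three lids each took 9 to 11 N near the front edge within about 1 to 2 mm. On the loose lid the side camera showed the pressed edge dropping about 2 px and the far edge rising about 2 px. On the first press I wrongly took this lid as firm, because little force registered before the hard contact. A second press compared in pictures settled it.
- **Seating it:** it slid about 4.6 mm at roughly 10 N, a little below the 14 to 22 N stated. It then stopped hard, with 24 N giving only 0.1 mm more.
- **Last checks:** the lid's front edge is about 2 px lower at every column checked, consistent with 4.5 mm down and level. The nearest lid and the one beside it show no change from the start picture. The arm had lifted clear, and the wrist force read about zero.
- **Not checked:** I did not press the seated lid's edge again. The leftmost lid, bottles, cup, jigger and caps got no separate final check.
- **Disagreement:** the fingertips touched about 25 to 30 mm lower in reported z than the stated tool geometry implies, while x and y agreed. I went by contact force and the pictures, and spent some extra steps and about three pictures beyond the viewing budget on this.

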